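Tip a welded test plate out of its flush nest

TASK

On the welding bench two flat aluminium test plates lie flush in two blue holding blocks. Take out the one with the weld bead across its middle: press down its end at the open-ended side of its block so that the other end tips up, grasp the raised end, and lay the plate gently flat in the steel tray. Leave the plain plate alone in its block.

Things in the scene. Friction and masses are not known exactly. Their poses are not given: they have to be found in the camera images.
- plate_mid (a point): Centre (half-way up) of the welded test plate: loose flat aluminium plate 110 x 40 x 8 mm, about 95 g, with a rippled dark weld bead 15 mm wide, 2 mm proud, across its middle. x along its length to the end to press, y across, z out of its upper face. It starts level in nest, upper face flush with the block's top, 3 mm gaps at its sides, too tight for fingers.
- nest: Fixed blue block 150 x 84 x 36 mm, x, y, z as the plate's; origin on the bench under the plate's centre. Pocket 46 mm wide; its +x end is open but for a 12 mm high sill. The plate lies on a rocker pivoting along y at x 20 mm, z 28 mm (plate's underside). Pressing the plate's +x end down 10 mm at x 45 mm (4 N) tips it 0.4 rad to a stop: the other end rises 29 mm; the stiff rocker stays so when let go.
- tray_in (a point): Centre of the inner floor of the shallow steel tray, 5 mm above the bench; the tray is fixed, outside 150 (its x) x 170 (its y) x 20 mm high, walls and floor 5 mm thick, inside 140 x 160; z up.
- blank_mid (a point): Centre of the plain test plate, same size and kind of block and rocker, flush in the other block, but with no weld bead. A bystander: leave it.
There are look-alikes about, which are no part of the job. Leave any red or turquoise look-alike of the part that bears tray_in alone.

How it is judged:
By the outcome, as a careful person would: the job done as asked, in the order asked, and still so for the second after the job is handed in, with the robot touching nothing.
It also fails if it takes over 48 s, if anything falls off the work surface, if the arm or the gripper's body presses on something with over 40 N, if the wrist force passes 120 N, or if a joint passes its speed limit or range.

ROBOT

A 7-joint arm with a two-finger parallel gripper is mounted at the origin on the work surface. World frame = base frame: x ahead of the robot, y to its left, z up, the work surface at z = 0. Lengths are in m, angles in rad, forces in N, time in s.
With the tool pointing down it reaches from about 0.4 to 0.9 m from the base axis. Payload 5.5 kg.
Tool frame: the origin (TCP) lies at the very end of the fingers, on their centre line; the grasp point (between the pads) lies 19 mm behind it; z points along the fingers, y is the direction in which the jaws open and shut (so a half turn about z gives the same grasp; the last joint's range is limited). The gripper opens to 85 mm and grips with 20 to 120 N. Pads are 22 mm wide; open, the fingers measure 114 mm over their backs; the gripper's body (76 mm by 85 mm) begins 54 mm behind the grasp point. The pads swing forward as they close: fully open they stand 13 mm farther back than shut.
Start: joints at [-0.926, 0.501, -0.427, 1.55, 0.221, 1.138, -0.21], TCP at [0.242, 0.603, 0.231] pointing down, gripper open.
Joint ranges: [-2.88, 2.88], [-0.31, 2.03], [-1.54, 1.56], [0.2, 2.42], [-1.41, 4.55], [0.19, 2.02], [-2.57, 2.57]. Speed limits (rad/s): [2.57, 2.57, 3.14, 3.14, 3.14, 3.14, 3.14].

INTERFACE

Orientations are given as a unit quaternion [w, x, y, z].
In Python, from plant import r, eyes gives the robot as it stands.
- The arm moves only by the shell command python3 -m creep 'ROWS' [FORCE]. ROWS is JSON, a list of rows, each a list of 7 numbers: the opening, from -1 (shut) to 1 (fully open), then the shift along the tool's x, y, z in units of 30 mm (1.0 is 30 mm), then the turn, a rotation vector about the tool's x, y, z in rad. A call has 1 to 8 rows; each row shifts and turns the commanded pose from where the row before left it, along the tool's axes as they then stand; what a row does not reach is not made up. A row lasts 1/8 s, in which the tool goes at most 62.5 mm and 10.7 degrees, less where a joint would pass 70% of its speed; a pose out of reach is approached as far as the arm can. A call is refused whole if a number of a shift passes 1 or a number of a turn 0.188, either way. A call with a gripper value outside its range is refused whole. The fingers move at their own pace and stop on an object; FORCE is the grip in N (left out, the last holds). Time passes only in rows, so rows that do not move let the fingers close. It gives the time, the measured TCP pose, the force and the opening at its end, in the units of the state.
- r.read_state(): the state, without advancing time (a new reading comes with each control period).
- eyes.read_camera(name): name is "side" or "top" or "wrist"; returns (picture, depth): 400x640x3 uint8, red, green, blue; 400x640 float32, m along the optical axis (not along the pixel's ray), 0 where there is no reading.
- eyes.calibration(name): a dict with "intrinsics" (3x3 intrinsics, pixels), "R" (3x3) and "t" (3): a world point X has camera coordinates R X + t. Camera axes: x right, y down, z forward; pixel columns grow to the right and rows downward; lengths in m; the calibration is good to about 2 mm. The wrist camera is an equidistant fisheye: a pixel r from the principal point sees the ray r / f radians off the axis. A picture is of the moment at which its call begins: read the wrist's pose just before it. calibration takes no time and is no camera call; for the wrist camera it gives the pose at the moment of the call.
- r.job_done(): hands the job in, once; it reports no verdict.
Trained networks look in the newest picture that a camera, given by its name, has taken for a name from the list of things; names that differ only in an ending like _2 or _b are one class to them, and where a whole thing is asked for, a point or a joint stands for the part that bears it (a point fixed in the world has none). Each returns a list of dicts, best first, with "p" (0 to 1); they miss things now and then, are a little off and sometimes report something else, mostly with a low value. They report only what shows in the picture. A call takes as long as a camera call. They do not tell look-alikes from the thing itself.
- eyes.search_frame(camera, query): "point" ([x, y, z] in m, in the coordinates of the camera as it stood for that picture, good to about 4 mm: the middle of the surface that is visible of it).
- eyes.trace(camera, query): "mask" (400x640 bool, what is visible of it).
- eyes.pinpoint(camera, query): "point" ([x, y, z] in m, in the coordinates of the camera as it stood for that picture, good to about 4 mm: a listed point, or the origin of a listed thing).
The state is a dict: "time": time; "q": joint angles; "joint_vel": joint speeds; "tau": joint torques, N m; "eef_pos": TCP position; "ee_rot": TCP orientation; "ft_force": force on the tool from outside, world axes, zero at the start; "torque": the same for the moment, N m; "gripper_width": finger opening in m.
Only numpy, scipy, OpenCV 4.12 (cv2) and the standard library are available. Lean on these libraries where they do the work, as an engineer would, in place of code of your own. Each camera call takes 0.05 s, during which the arm holds its last target. There are 200 camera calls.

## Working session

There is one attempt and no reset: what is moved stays moved. The work goes in short steps, Python scripts to look and compute and a shell command to move; the robot and the scene stay as the last step left them, time stands still between calls to the robot, and variables do not carry over. Pictures are saved under pics/ and viewed, about 8 in all and at most 12, crops included, and the job is handed in when it is done.

```bash
ls; mkdir -p pics; cat > h.py <<'E'
import numpy as np,cv2
from plant import r,eyes
np.set_printoptions(precision=4,suppress=True)
def w(cam,p):
    c=eyes.calibration(cam); return np.array(c["R"]).T@(np.array(p)-np.array(c["t"]))
def proj(cam,X):
    c=eyes.calibration(cam); p=np.array(c["R"])@X+c["t"]; k=np.array(c["intrinsics"])@p; return k[:2]/k[2]
E
python3 - <<'E'
from h import *
s=r.read_state(); print(s["time"],s["eef_pos"],s["ee_rot"],s["gripper_width"],s["ft_force"])
for cam in("top","side"):
    im,d=eyes.read_camera(cam); cv2.imwrite(f"pics/{cam}0.png",im[...,::-1]); np.save(f"{cam}d.npy",d)
    for q in("plate_mid","tray_in","blank_mid","nest"):
        for o in eyes.pinpoint(cam,q): 
            X=w(cam,o["point"]); print(cam,q,round(o["p"],2),X,proj(cam,X))
E
```

```text
pics
0.0 [0.2419 0.6025 0.2303] [-0.0002  0.1897  0.9818 -0.0009] 0.08517333444938112 [ 0.0071  0.7875 -0.1306]
top tray_in 0.97 [ 0.7814 -0.3086  0.0053] [462.9782 110.731 ]
top tray_in 0.96 [ 0.6953 -0.0064  0.005 ] [357.6364 139.6562]
top tray_in 0.81 [0.4999 0.481  0.0053] [180.9038 208.3747]
top tray_in 0.77 [0.2654 0.2439 0.0066] [266.1777 295.1785]
top tray_in 0.69 [0.4996 0.2537 0.0305] [262.8867 207.8896]
top blank_mid 0.87 [0.4981 0.2533 0.0328] [262.9417 208.3606]
top nest 0.92 [ 0.4789 -0.2357 -0.0003] [440.0049 216.5648]
side plate_mid 0.79 [ 0.4785 -0.2343  0.0304] [311.764 297.843]
side tray_in 0.88 [ 0.695  -0.0113  0.0053] [376.085  232.2992]
side tray_in 0.82 [0.2646 0.2388 0.0018] [242.2972 183.5647]
side tray_in 0.73 [ 0.3774 -0.0107  0.0049] [274.1389 237.8555]
side tray_in 0.72 [ 0.7884 -0.3057  0.0058] [432.7094 319.8307]
side tray_in 0.69 [0.4966 0.4797 0.0025] [304.3001 138.6002]
side blank_mid 0.64 [0.4928 0.2576 0.0327] [306.4723 170.5686]
side nest 0.87 [ 0.4762 -0.2358 -0.0026] [310.9666 304.3791]
```

View pics/top0.png

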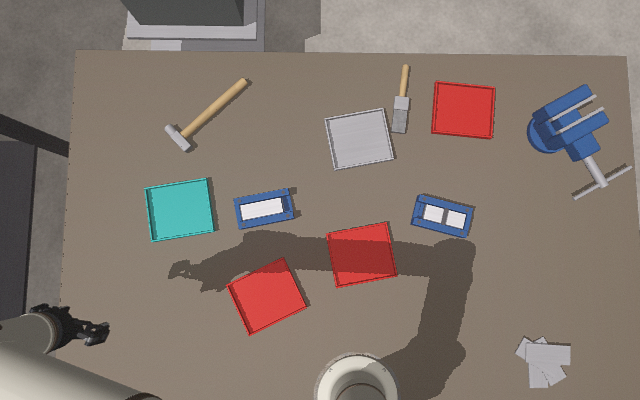

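```bash
python3 - <<'E'
from h import *
im=cv2.imread("pics/top0.png")
a=cv2.resize(im[165:265,385:495],None,fx=5,fy=5,interpolation=cv2.INTER_CUBIC)
cv2.imwrite("pics/crop0.png",a)
c=eyes.calibration("top");print(c)
E
```

```text
{'intrinsics': array([[453.4518,   0.    , 329.3466],
       [  0.    , 453.4518, 194.605 ],
       [  0.    ,   0.    ,   1.    ]]), 'R': array([[ 0.0001, -0.9997,  0.025 ],
       [-0.9937, -0.0029, -0.1119],
       [ 0.1119, -0.0248, -0.9934]]), 't': array([0.0732, 0.5365, 1.2061])}
```

View pics/crop0.png

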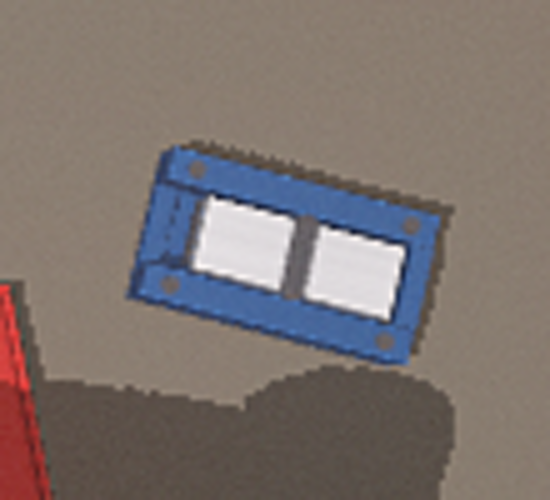

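Look-alikes, top picture:
- Plate with bead at (443,215) is the one wanted; the plain one is at (263,208).
- Grey steel tray at (359,139) is the target. The red trays at (463,110), (362,255) and (267,296) and the turquoise one at (180,209) are to be left alone.

The crop shows the dark bead across the plate. The open end with the sill is at image left (+y).

```bash
python3 - <<'E'
from h import *
c=eyes.calibration("top");K=np.array(c["intrinsics"]);R=np.array(c["R"]);t=np.array(c["t"])
def plane(uv,z):
    o=-R.T@t; d=(R.T@np.linalg.inv(K)@np.c_[uv,np.ones(len(uv))].T).T
    return (o+d*((z-o[2])/d[:,2])[:,None])[:,:2]
im=cv2.imread("pics/top0.png").astype(int);d=np.load("topd.npy")
b,g,rr=im[...,0],im[...,1],im[...,2]
H,W=b.shape;vv,uu=np.mgrid[:H,:W]
def rect(m,z,name):
    uv=np.c_[uu[m],vv[m]]; P=plane(uv,z); q=cv2.minAreaRect((P*1000).astype(np.float32)); print(name,len(uv),q,P.mean(0))
roi=(uu>405)&(uu<480)&(vv>185)&(vv<245)
rect(roi&(rr>190),.036,"plate")
rect(roi&(b>rr+40),.036,"block")
roi=(uu>318)&(uu<402)&(vv>100)&(vv<175)
m=roi&(b>110)&(abs(b-rr)<18)&(b>=rr-5); rect(m,.02,"tray")
# height profile along the block axis
Z=np.where(d>0,1,0)
P=np.stack([(uu-K[0,2])/K[0,0]*d,(vv-K[1,2])/K[1,1]*d,d],-1)-t
P=P@R
for y0 in np.arange(-.33,-.14,.01):
    a=y0+.235; x0=.479+a*np.tan(np.radians(13))
    m=(abs(P[...,1]-y0)<.004)&(abs(P[...,0]-x0)<.008)&(d>0); print(round(y0,3),m.sum(),np.median(P[m][:,2]) if m.any() else None)
q=r.read_state()["ee_rot"]
from scipy.spatial.transform import Rotation as Ro
print(Ro.from_quat(np.roll(q,-1)).as_matrix())
E
```

```text
plate 493 ((477.9083251953125, -237.7604217529297), (108.59211730957031, 38.66145706176758), 75.2356185913086) [ 0.4778 -0.2377]
block 1032 ((478.4335021972656, -230.25448608398438), (155.37521362304688, 85.99867248535156), 75.12452697753906) [ 0.4785 -0.227 ]
tray 3413 ((706.1407470703125, -33.2039794921875), (162.19602966308594, 224.544677734375), 11.133710861206055) [ 0.6994 -0.0168]
-0.33 17 -3.871684614426864e-06
-0.32 13 0.0003089765159042859
-0.31 1 0.038482061754296526
-0.3 19 0.036150619633222386
-0.29 16 0.034316854220921636
-0.28 17 0.03670360731950989
-0.27 19 0.036321557979096364
-0.26 15 0.03585027682230179
-0.25 17 0.03786083928655711
-0.24 13 0.03863754066966791
-0.23 19 0.03774043331512917
-0.22 18 0.037200702206776924
-0.21 18 0.03488995488517582
-0.2 16 0.03608111153345776
-0.19 19 0.036396464950068944
-0.18 21 0.010301832683237798
-0.17 16 0.01212126459438657
-0.16 21 0.005559975104943721
-0.15 18 0.0007874674118322127
[[-0.928   0.3726 -0.    ]
 [ 0.3726  0.928   0.    ]
 [ 0.     -0.     -1.    ]]
```

```bash
python3 -m creep '[[-1,-1,-0.7,0,0,0,0],[-1,-1,-0.7,0,0,0,0],[-1,-1,-0.7,0,0,0,0],[-1,-1,-0.7,0,0,0,0],[-1,-1,-0.7,0,0,0,0],[-1,-1,-0.7,0,0,0,0],[-1,-1,-0.7,0,0,0,0],[-1,-1,-0.7,0,0,0,0]]' 60
python3 -m creep '[[-1,-0.8,-1,0,0,0,0],[-1,-0.8,-1,0,0,0,0],[-1,-0.8,-1,0,0,0,0],[-1,-0.8,-1,0,0,0,0],[-1,-0.8,-1,0,0,0,0],[-1,-0.8,-1,0,0,0,0],[-1,-0.8,-1,0,0,0,0],[-1,-0.8,-1,0,0,0,0]]'
python3 -m creep '[[-1,-0.4,-1,0,0,0,0],[-1,-0.4,-1,0,0,0,0],[-1,-0.4,-1,0,0,0,0],[-1,-0.4,-1,0,0,0,0],[-1,-0.4,-1,0,0,0,0],[-1,-0.4,-1,0,0,0,0],[-1,-0.4,-1,0,0,0,0],[-1,-0.4,-1,0,0,0,0]]'
python3 -m creep '[[-1,0,0,0.3,0,0,0.181],[-1,0,0,0.3,0,0,0.181],[-1,0,0,0.3,0,0,0.181],[-1,0,0,0.3,0,0,0.181],[-1,0,0,0.3,0,0,0.181],[-1,0,0,0.3,0,0,0.181],[-1,0,0,0.3,0,0,0.181],[-1,0,0,0.3,0,0,0.181]]'
cat >> h.py <<'E'
from scipy.spatial.transform import Rotation as Ro
U=np.array([.255,.967,0]);V=np.array([-.967,.255,0]);C=np.array([.478,-.237,0])
def st():
    s=r.read_state();M=Ro.from_quat(np.roll(s["ee_rot"],-1)).as_matrix();p=np.array(s["eef_pos"])
    print(round(s["time"],2),"p",p,"plate-frame mm",1000*np.array([(p-C)@U,(p-C)@V,p[2]]),"F",np.array(s["ft_force"]),"w",s["gripper_width"])
    print(M); return p,M
def go(target):
    p,M=st(); print("shift units",M.T@(np.array(target)-p)/.03)
E
python3 -c "
from h import *
go(C+.046*U+[0,0,.045])"
```

```text
time: 1.5
eef_pos: [0.4029, 0.3569, 0.2315]
ee_rot: [0.0, 0.19, 0.982, 0.0]
ft_force: [0.3, -0.2, -0.1]
gripper_width: -0.0003
time: 2.5
eef_pos: [0.4914, 0.0625, 0.2316]
ee_rot: [0.0, 0.19, 0.982, 0.0]
ft_force: [-0.0, -0.3, -0.1]
gripper_width: 0.0001
time: 3.5
eef_pos: [0.4908, -0.1958, 0.2315]
ee_rot: [0.0, 0.19, 0.982, 0.0]
ft_force: [0.6, 0.7, -0.3]
gripper_width: 0.0003
time: 4.5
eef_pos: [0.4909, -0.1947, 0.1592]
ee_rot: [0.0, 0.794, 0.608, 0.0]
ft_force: [-0.8, -0.6, -0.7]
gripper_width: -0.0003
4.5 p [ 0.4909 -0.1947  0.1592] plate-frame mm [ 44.1671  -1.7235 159.1903] F [-0.8058 -0.6075 -0.7008] w -0.0003414719036815125
[[ 0.2615  0.9652  0.0005]
 [ 0.9652 -0.2615 -0.    ]
 [ 0.0001  0.0004 -1.    ]]
shift units [ 0.0604 -0.0595  3.8063]
```

```bash
python3 - <<'E'
from h import *
im,d=eyes.read_camera("wrist"); c=eyes.calibration("wrist"); print(c["intrinsics"])
cv2.imwrite("pics/w1.png",im[...,::-1])
for q in("plate_mid","nest"):
    for o in eyes.pinpoint("wrist",q): print(q,round(o["p"],2),w("wrist",o["point"]))
o=eyes.search_frame("wrist","plate_mid"); print([(x["p"],w("wrist",x["point"])) for x in o])
m=eyes.trace("wrist","plate_mid")
if m:
    m=m[0]["mask"]&(d>0);vv,uu=np.nonzero(m);K=np.array(c["intrinsics"])
    x=(uu-K[0,2])/K[0,0];y=(vv-K[1,2])/K[1,1];th=np.hypot(x,y);z=d[m]
    P=np.c_[x/th*np.tan(th)*z,y/th*np.tan(th)*z,z]
    X=(P-c["t"])@np.array(c["R"]);print(len(X),np.percentile(X[:,2],[5,50,95]));k=abs(X[:,2]-np.median(X[:,2]))<.008
    print(cv2.minAreaRect((X[k,:2]*1000).astype(np.float32)))
    a=(X[k]-C)@U; b=(X[k]-C)@V; print(np.percentile(a,[1,99]),np.percentile(b,[1,99]))
E
```

```text
[[309.7069   0.     324.0618]
 [  0.     309.7069 197.0692]
 [  0.       0.       1.    ]]
plate_mid 0.72 [ 0.4788 -0.2381  0.0298]
[(0.56, array([ 0.4841, -0.2178,  0.034 ]))]
2959 [0.0328 0.0341 0.0358]
((482.57647705078125, -218.28712463378906), (71.09255981445312, 46.351783752441406), 73.84112548828125)
[-0.0133  0.0544] [-0.0194  0.0211]
```

View pics/w1.png

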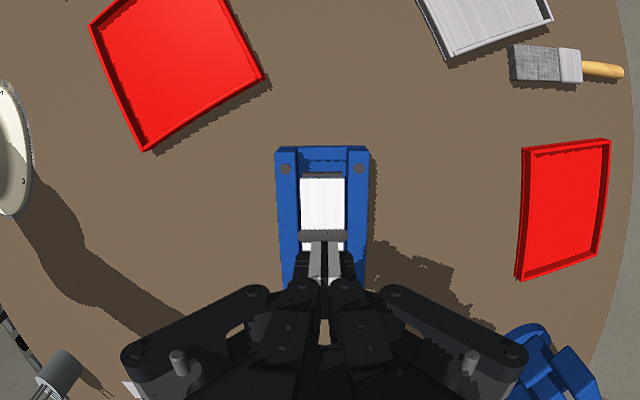

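The wrist view shows the bead at (322,237) and the open end with the sill towards image top at (322,155). The edges agree with my pose to about 1 mm. Descending and pressing.

```bash
python3 -m creep '[[-1,0.06,-0.06,0.9,0,0,0],[-1,0,0,0.9,0,0,0],[-1,0,0,0.9,0,0,0],[-1,0,0,0.7,0,0,0],[-1,0,0,0.4,0,0,0]]'
python3 -m creep '[[-1,0,0,0.1,0,0,0],[-1,0,0,0.1,0,0,0],[-1,0,0,0.1,0,0,0],[-1,0,0,0,0,0,0]]'
python3 -m creep '[[-1,0,0,0.07,0,0,0],[-1,0,0,0.07,0,0,0],[-1,0,0,0,0,0,0]]'
```

```text
time: 5.38
eef_pos: [0.4893, -0.1926, 0.0447]
ee_rot: [-0.0, 0.792, 0.611, -0.0]
ft_force: [-1.1, -0.1, -0.0]
gripper_width: 0.0001
time: 5.88
eef_pos: [0.4896, -0.1927, 0.0365]
ee_rot: [0.0, 0.792, 0.61, 0.0]
ft_force: [-0.3, 0.6, -0.3]
gripper_width: 0.0001
time: 6.25
eef_pos: [0.49, -0.1918, 0.0325]
ee_rot: [-0.0, 0.792, 0.61, 0.001]
ft_force: [-0.3, 2.3, 3.9]
gripper_width: -0.0002
```

```bash
python3 -m creep '[[-1,0,0,0.06,0,0,0],[-1,0,0,0.06,0,0,0],[-1,0,0,0,0,0,0]]'
python3 -m creep '[[-1,0,0,0.05,0,0,0],[-1,0,0,0,0,0,0]]'
python3 -m creep '[[-1,0,0,0.05,0,0,0],[-1,0,0,0,0,0,0]]'
```

```text
time: 6.62
eef_pos: [0.4902, -0.1913, 0.0288]
ee_rot: [-0.0, 0.792, 0.61, 0.001]
ft_force: [0.6, 4.7, 4.4]
gripper_width: 0.0003
time: 6.88
eef_pos: [0.4902, -0.1913, 0.0277]
ee_rot: [-0.0, 0.792, 0.61, 0.001]
ft_force: [-0.6, 5.7, 9.0]
gripper_width: -0.0001
time: 7.12
eef_pos: [0.4904, -0.1913, 0.0273]
ee_rot: [-0.0, 0.792, 0.61, 0.001]
ft_force: [-4.2, 6.9, 20.8]
gripper_width: 0.0005
```

```bash
python3 -m creep '[[-1,0,0,-0.3,0,0,0],[0,0,0,-1,0,0,0],[1,0,0,-1,0,0,0],[1,-0.3,0,-1,0,0,0],[1,-0.5,0,-0.8,0,0,0],[1,0,0,0,0,0,0]]'
python3 - <<'E'
from h import *
st()
im,d=eyes.read_camera("side"); cv2.imwrite("pics/s1.png",cv2.resize(im[250:350,250:380,::-1],None,fx=5,fy=5))
im,d=eyes.read_camera("wrist"); c=eyes.calibration("wrist")
cv2.imwrite("pics/w2.png",im[...,::-1])
vv,uu=np.nonzero(d>0);K=np.array(c["intrinsics"])
x=(uu-K[0,2])/K[0,0];y=(vv-K[1,2])/K[1,1];th=np.hypot(x,y)+1e-9;z=d[vv,uu]
X=(np.c_[x/th*np.tan(th)*z,y/th*np.tan(th)*z,z]-c["t"])@np.array(c["R"])
a,b=(X-C)@U,(X-C)@V; col=im[vv,uu].astype(int); wh=(col.min(1)>150)&(X[:,2]<.1)&(abs(a)<.08)&(abs(b)<.04)
print("white",wh.sum(),a[wh].min(),a[wh].max(),np.percentile(b[wh],[1,99]))
for k in np.arange(-.07,.07,.01):
    m=(abs(a-k)<.005)&(abs(b)<.015)&(X[:,2]<.1); print(round(k,3),m.sum(),np.median(X[m,2]) if m.any() else None)
E
```

```text
time: 7.88
eef_pos: [0.484, -0.2184, 0.1503]
ee_rot: [0.002, 0.793, 0.609, 0.001]
ft_force: [0.2, -0.2, 0.1]
gripper_width: 0.0856
7.88 p [ 0.484  -0.2184  0.1503] plate-frame mm [ 19.4976  -1.1153 150.3136] F [ 0.2427 -0.2123  0.0946] w 0.08557839172449047
[[ 0.259   0.9659  0.0037]
 [ 0.9659 -0.259  -0.0026]
 [-0.0015  0.0043 -1.    ]]
white 4999 -0.06453552469362528 0.05545080469069489 [-0.0189  0.0201]
-0.07 120 0.0339481338236156
-0.06 30 0.03387339293378966
-0.05 29 0.061975534337254605
-0.04 421 0.06013267499141971
-0.03 432 0.055974263413349504
-0.02 438 0.05182832302350407
-0.01 443 0.0476389044998914
0.0 415 0.04412036067012175
0.01 465 0.04005690759418666
0.02 432 0.03503232571905772
0.03 439 0.030705147078642307
0.04 415 0.026526777517412642
0.05 406 0.02235550183458688
0.06 453 0.004579371265571419
0.07 334 0.010076318782728202
```

View pics/s1.png

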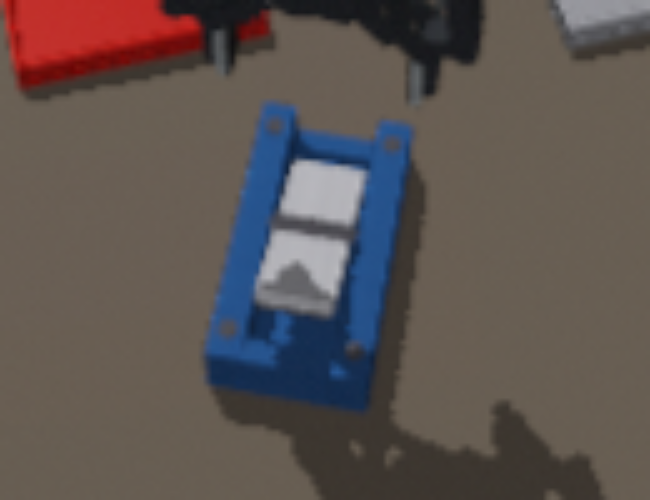

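Tipped to about 0.4 rad: in the crop the raised end is at (295,300) and stays up. The weld plate's top surface slope reads 0.397 rad.

```bash
python3 -m creep '[[1,-0.66,-0.06,0.9,0,0,0],[1,-0.66,0,0.9,0,0,0],[1,0,0,0,0,-0.134,0],[1,0,0,0,0,-0.133,0],[1,0,0,0,0,-0.133,0],[1,0,0,0,0,0,0]]'
python3 -c "
from h import *
go(C-.0397*U+.0006*V+[0,0,.0484])"
```

```text
time: 8.72
eef_pos: [0.4723, -0.2483, 0.0919]
ee_rot: [0.12, 0.773, 0.602, -0.158]
ft_force: [-0.1, -0.2, -0.1]
gripper_width: 0.0854
8.72 p [ 0.4723 -0.2483  0.0919] plate-frame mm [-12.3862   2.5807  91.927 ] F [-0.058  -0.2148 -0.0691] w 0.08543015531725416
[[ 0.2248  0.9693 -0.1   ]
 [ 0.8932 -0.246  -0.3763]
 [-0.3894 -0.0047 -0.9211]]
shift units [-0.2744  0.0644  1.6909]
```

```bash
python3 -m creep '[[1,-0.27,0.06,0.3,0,0,0],[1,0,0,0.5,0,0,0],[1,0,0,0.5,0,0,0],[1,0,0,0.39,0,0,0],[1,0,0,0,0,0,0]]'
python3 -m creep '[[0.2,0,0,0,0,0,0],[-0.2,0,0,0,0,0,0],[-0.5,0,0,0,0,0,0],[-0.5,0,0,0,0,0,0],[-0.5,0,0,0,0,0,0],[-0.5,0,0,0,0,0,0]]' 60
python3 - <<'E'
from h import *
go(C-.0397*U+.0006*V+[0,0,.0484])
im,d=eyes.read_camera("side"); cv2.imwrite("pics/s2.png",cv2.resize(im[240:350,250:380,::-1],None,fx=5,fy=5))
E
```

```text
time: 9.35
eef_pos: [0.4647, -0.2813, 0.0499]
ee_rot: [0.12, 0.777, 0.597, -0.158]
ft_force: [0.4, 0.2, -0.3]
gripper_width: 0.0857
time: 10.1
eef_pos: [0.4667, -0.2802, 0.0511]
ee_rot: [0.121, 0.777, 0.598, -0.157]
ft_force: [1.6, 0.5, 1.4]
gripper_width: 0.0381
10.1 p [ 0.4667 -0.2802  0.0511] plate-frame mm [-44.6744  -0.0854  51.0957] F [1.5989 0.5317 1.4264] w 0.03805814938818734
[[ 0.2358  0.9668 -0.0988]
 [ 0.8905 -0.2557 -0.3764]
 [-0.3891  0.0007 -0.9212]]
shift units [ 0.1875 -0.023   0.0183]
```

View pics/s2.png

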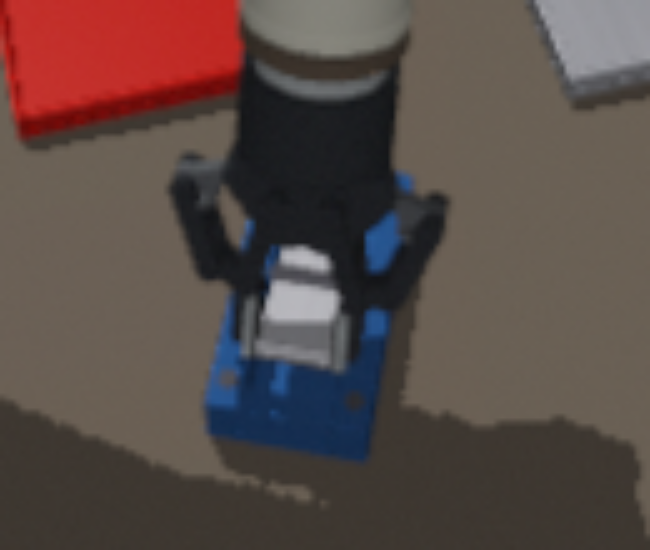

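```bash
python3 -m creep '[[-1,0,0,0,0,0,0],[-1,-0.1,0,-0.25,0,0,0],[-1,-0.2,0,-0.45,0,0,0],[-1,-0.3,0,-0.7,0,0,0],[-1,-0.3,0,-0.7,0,0,0],[-1,-0.3,0,-0.7,0,0,0],[-1,-0.3,0,-0.7,0,0,0],[-1,0,0,0,0,0,0]]' 80
python3 - <<'E'
from h import *
st()
im,d=eyes.read_camera("side"); cv2.imwrite("pics/s3.png",cv2.resize(im[200:350,240:400,::-1],None,fx=4,fy=4))
im,d=eyes.read_camera("top")
for q in ["plate_mid","tray_in"]:
    for o in eyes.pinpoint("top",q): print(q,round(o["p"],2),w("top",o["point"]))
t=eyes.trace("top","tray_in")
for o in t:
    m=o["mask"];vv,uu=np.nonzero(m)
    if abs(uu.mean()-358)<15: print(cv2.minAreaRect(np.c_[uu,vv].astype(np.float32)),cv2.boxPoints(cv2.minAreaRect(np.c_[uu,vv].astype(np.float32))))
E
```

```text
time: 11.15
eef_pos: [0.467, -0.2816, 0.1674]
ee_rot: [0.122, 0.777, 0.597, -0.156]
ft_force: [0.2, -1.0, -1.6]
gripper_width: 0.037
11.15 p [ 0.467  -0.2816  0.1674] plate-frame mm [-45.9113  -0.7708 167.3709] F [ 0.2051 -1.0341 -1.6134] w 0.03701495649031751
[[ 0.238   0.9665 -0.0962]
 [ 0.8901 -0.2567 -0.3766]
 [-0.3887  0.004  -0.9214]]
tray_in 0.83 [ 0.3738 -0.0131  0.0045]
tray_in 0.77 [0.2666 0.2441 0.0083]
tray_in 0.66 [ 0.6957 -0.0018  0.0043]
tray_in 0.66 [0.5032 0.4833 0.005 ]
tray_in 0.65 [ 0.7818 -0.3059  0.0092]
((358.80767822265625, 138.5384521484375), (53.539695739746094, 61.384342193603516), 78.69007110595703) [[323.4615 118.3077]
 [383.6538 106.2692]
 [394.1538 158.7692]
 [333.9615 170.8077]]
```

View pics/s3.png

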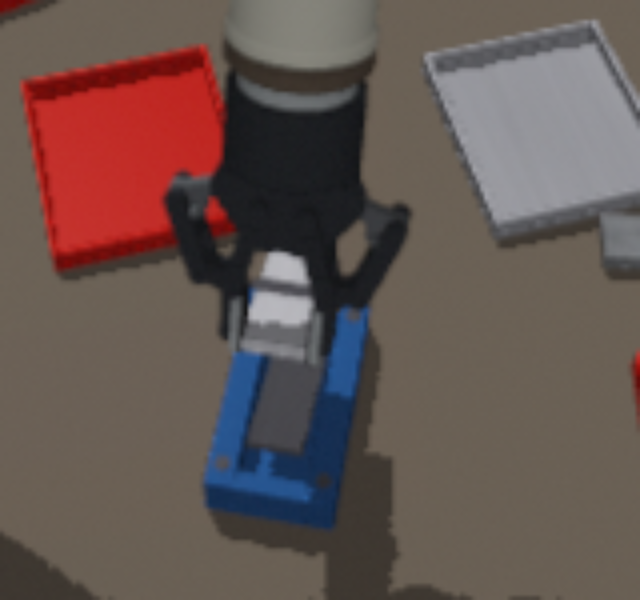

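The plate is held and clear of the block (raised end at (285,345) in the crop). The rocker is left behind and the weld bead shows on the held plate. Levelling, turning and moving to the tray.

```bash
python3 -m creep '[[-1,0,0,0,0,0.133,0],[-1,0,0,0,0,0.133,0],[-1,0,0,0,0,0.133,0],[-1,0,0,0,0,0,-0.14],[-1,0,0,0,0,0,-0.14],[-1,0,0,0,0,0,-0.14],[-1,0,0,0,0,0,0]]'
python3 -m creep '[[-1,0.3,0.4,0,0,0,0],[-1,0.55,0.76,0,0,0,0],[-1,0.55,0.76,0,0,0,0],[-1,0.55,0.76,0,0,0,0],[-1,0.55,0.76,0,0,0,0],[-1,0.55,0.76,0,0,0,0],[-1,0.55,0.76,0,0,0,0],[-1,0.55,0.76,0,0,0,0]]'
python3 -m creep '[[-1,0.55,0.76,0,0,0,0],[-1,0.55,0.76,0,0,0,0],[-1,0.55,0.76,0,0,0,0],[-1,0.55,0.76,0,0,0,0],[-1,0.25,0.35,0,0,0,0],[-1,0,0,0,0,0,0]]'
python3 - <<'E'
from h import *
go([.702,-.046,.06])
im,d=eyes.read_camera("side"); cv2.imwrite("pics/s4.png",cv2.resize(im[140:300,290:470,::-1],None,fx=4,fy=3.6))
im,d=eyes.read_camera("top"); cv2.imwrite("pics/t4.png",cv2.resize(im[80:190,290:430,::-1],None,fx=4,fy=4))
E
```

```text
time: 12.28
eef_pos: [0.4654, -0.2809, 0.1643]
ee_rot: [-0.001, 0.649, 0.761, -0.001]
ft_force: [0.2, 1.0, -0.8]
gripper_width: 0.0373
time: 13.28
eef_pos: [0.6165, -0.1282, 0.1646]
ee_rot: [-0.0, 0.648, 0.761, -0.0]
ft_force: [0.4, 0.4, -2.2]
gripper_width: 0.0374
time: 14.02
eef_pos: [0.7042, -0.04, 0.1642]
ee_rot: [-0.0, 0.647, 0.762, -0.001]
ft_force: [0.4, -0.8, -1.9]
gripper_width: 0.0376
14.03 p [ 0.7042 -0.04    0.1642] plate-frame mm [ 248.2045 -168.4776  164.2231] F [ 0.3978 -0.7756 -1.8669] w 0.03758366388833804
[[-0.1618  0.9868 -0.001 ]
 [ 0.9868  0.1618 -0.0007]
 [-0.0005 -0.0011 -1.    ]]
shift units [-0.1848 -0.1004  3.4743]
```

View pics/s4.png

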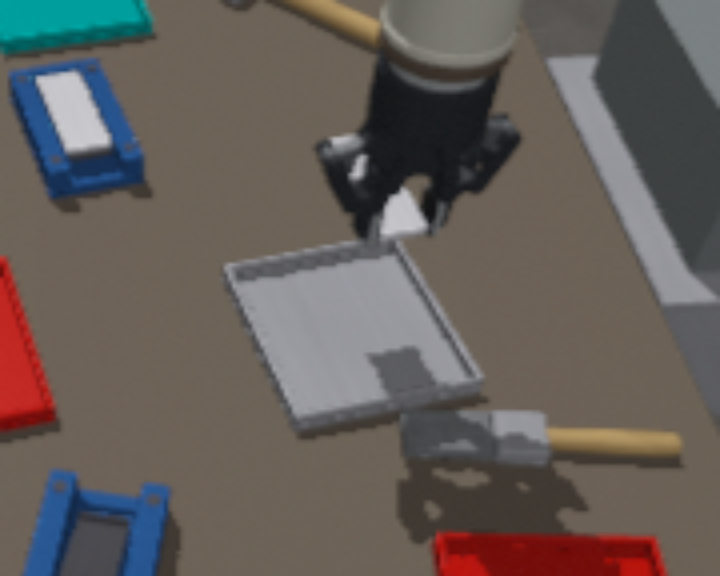

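```bash
python3 - <<'E'
from h import *
p,M=st()
im,d=eyes.read_camera("wrist"); c=eyes.calibration("wrist"); cv2.imwrite("pics/w5.png",im[...,::-1])
vv,uu=np.nonzero(d>0);K=np.array(c["intrinsics"])
x=(uu-K[0,2])/K[0,0];y=(vv-K[1,2])/K[1,1];th=np.hypot(x,y)+1e-9;z=d[vv,uu]
X=(np.c_[x/th*np.tan(th)*z,y/th*np.tan(th)*z,z]-c["t"])@np.array(c["R"])
L=(X-p)@M*1000
for k in range(-20,130,10):
    m=(abs(L[:,0]-k)<5)&(abs(L[:,1])<12)&(L[:,2]<40)&(L[:,2]>-60); print(k,m.sum(),np.median(L[m,2]) if m.any() else None)
E
```

```text
14.12 p [ 0.7033 -0.0428  0.1645] plate-frame mm [ 245.281  -168.3162  164.5183] F [-0.3163 -0.712  -1.0013] w 0.037544400236117444
[[-0.1591  0.9873 -0.0014]
 [ 0.9873  0.1591 -0.0019]
 [-0.0017 -0.0017 -1.    ]]
-20 0 None
-10 172 -9.806047164571819
0 862 -9.924737096406512
10 925 -9.912904480634683
20 1023 -9.82540355357761
30 1089 -9.765753334818564
40 1128 -10.190335183249315
50 1268 -10.897420768860272
60 1268 -9.574096082641475
70 1345 -9.5168556012898
80 1308 -9.434591281977921
90 1307 -9.376123542514176
100 851 -9.359804987401652
110 0 None
120 0 None
```

View pics/w5.png

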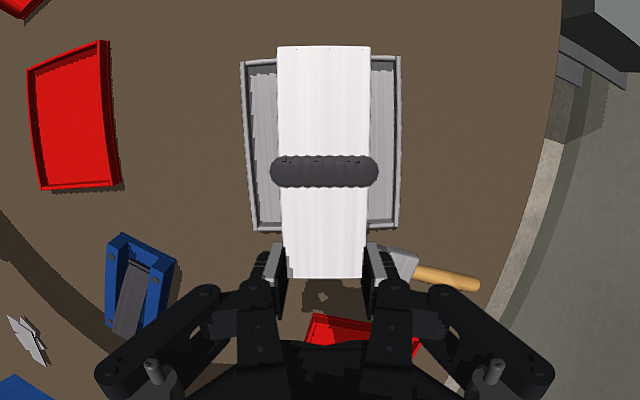

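The plate hangs level (within 0.5 mm over 90 mm) and parallel to the tray, with its bead at (323,171). It sits 10 mm too far along, so I'll shift back and lower.

```bash
python3 -m creep '[[-1,-0.34,0,0.4,0,0,0],[-1,0,0,0.9,0,0,0],[-1,0,0,0.9,0,0,0],[-1,0,0,0.9,0,0,0],[-1,0,0,0.9,0,0,0],[-1,0,0,0.6,0,0,0],[-1,0,0,0.3,0,0,0],[-1,0,0,0,0,0,0]]'
python3 -m creep '[[-1,0,0,0.08,0,0,0],[-1,0,0,0.08,0,0,0],[-1,0,0,0,0,0,0]]'
python3 -m creep '[[-1,0,0,0.06,0,0,0],[-1,0,0,0,0,0,0]]'
```

```text
time: 15.18
eef_pos: [0.7053, -0.0523, 0.0175]
ee_rot: [-0.0, 0.648, 0.762, -0.001]
ft_force: [0.5, -0.3, -0.3]
gripper_width: 0.0371
time: 15.55
eef_pos: [0.7058, -0.0518, 0.0134]
ee_rot: [0.0, 0.648, 0.762, -0.0]
ft_force: [0.5, 0.6, -1.1]
gripper_width: 0.0371
time: 15.8
eef_pos: [0.7055, -0.0519, 0.0112]
ee_rot: [0.0, 0.648, 0.762, -0.001]
ft_force: [0.3, -0.9, -1.1]
gripper_width: 0.037
```

```bash
python3 -m creep '[[-1,0,0,0.06,0,0,0],[-1,0,0,0.06,0,0,0],[-1,0,0,0,0,0,0]]'
python3 -m creep '[[-1,0,0,0.05,0,0,0],[-1,0,0,0,0,0,0]]'
```

```text
time: 16.18
eef_pos: [0.7054, -0.0519, 0.0074]
ee_rot: [-0.0, 0.648, 0.762, -0.001]
ft_force: [-0.1, 0.7, -1.5]
gripper_width: 0.037
time: 16.42
eef_pos: [0.7055, -0.0519, 0.006]
ee_rot: [0.0, 0.648, 0.762, -0.001]
ft_force: [-0.3, 0.1, -0.9]
gripper_width: 0.0378
```

```bash
python3 -m creep '[[-1,0,0,0.05,0,0,0],[-1,0,0,0,0,0,0]]'
python3 -m creep '[[-1,0,0,0.04,0,0,0],[-1,0,0,0,0,0,0]]'
```

```text
time: 16.68
eef_pos: [0.7055, -0.0519, 0.0045]
ee_rot: [0.0, 0.648, 0.762, -0.001]
ft_force: [-0.7, 0.9, -0.4]
gripper_width: 0.0374
time: 16.92
eef_pos: [0.7057, -0.0519, 0.0042]
ee_rot: [0.0, 0.648, 0.762, -0.0]
ft_force: [-2.4, 0.2, 5.3]
gripper_width: 0.0372
```

Contact felt (5 N). Opening a little, then up.

```bash
python3 -m creep '[[0.1,0,0,0,0,0,0],[0.3,0,0,0,0,0,0],[0.4,0,0,0,0,0,0],[0.4,0,0,0,0,0,0],[0.4,0,0,-0.3,0,0,0],[0.4,0,0,-0.9,0,0,0],[0.4,0,0,-0.9,0,0,0],[0.4,0,0,-0.9,0,0,0]]'
python3 -m creep '[[0.4,-0.9,-0.9,-0.9,0,0,0],[0.4,-0.9,-0.9,-0.9,0,0,0],[0.4,-0.9,-0.9,-0.9,0,0,0],[0.4,-0.9,-0.9,0,0,0,0],[0.4,-0.9,-0.9,0,0,0,0],[0.4,-0.9,-0.9,0,0,0,0],[0.4,0,0,0,0,0,0]]'
python3 - <<'E'
from h import *
st()
im,d=eyes.read_camera("top"); cv2.imwrite("pics/t6.png",cv2.resize(im[80:260,220:480,::-1],None,fx=3,fy=3))
c=eyes.calibration("top");K=np.array(c["intrinsics"]);R=np.array(c["R"])
vv,uu=np.mgrid[:400,:640]
X=(np.stack([(uu-K[0,2])/K[0,0]*d,(vv-K[1,2])/K[1,1]*d,d],-1)-c["t"])@R
m=(im.min(2)>200)&(uu>320)&(uu<400)&(vv>100)&(vv<175)
print(m.sum(),X[m].mean(0),np.percentile(X[m][:,2],[2,50,98]),cv2.minAreaRect((X[m][:,:2]*1000).astype(np.float32)))
A=np.c_[X[m][:,:2],np.ones(m.sum())];print("slope",np.linalg.lstsq(A,X[m][:,2],rcond=None)[0])
im,d=eyes.read_camera("side"); cv2.imwrite("pics/s6.png",cv2.resize(im[150:310,260:460,::-1],None,fx=3.6,fy=3.6))
E
```

```text
time: 17.92
eef_pos: [0.7059, -0.0519, 0.0951]
ee_rot: [0.0, 0.648, 0.762, -0.0]
ft_force: [1.6, 0.0, 0.2]
gripper_width: 0.0599
time: 18.8
eef_pos: [0.5693, -0.2423, 0.1758]
ee_rot: [0.001, 0.651, 0.759, -0.001]
ft_force: [-0.6, -0.3, 0.1]
gripper_width: 0.0604
18.8 p [ 0.5693 -0.2423  0.1758] plate-frame mm [ 18.1177 -89.5981 175.8019] F [-0.5743 -0.2988  0.081 ] w 0.06042741165521397
[[-0.1537  0.9881 -0.0004]
 [ 0.9881  0.1537 -0.0033]
 [-0.0032 -0.0009 -1.    ]]
438 [ 0.6965 -0.0041  0.0223] [0.0086 0.0137 0.0187] ((581.3616943359375, 61.31452178955078), (104.67020416259766, 361.75286865234375), 60.55192947387695)
slope [-3.5179 -0.3695  2.4711]
```

View pics/t6.png

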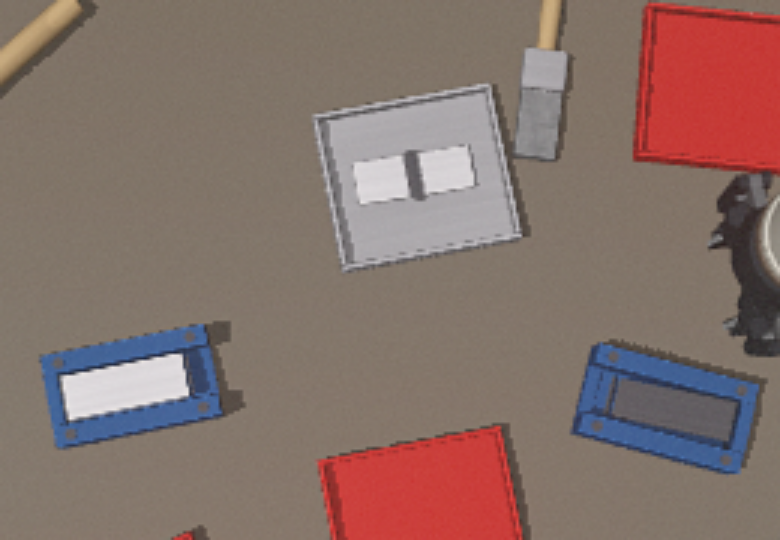

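View pics/s6.png

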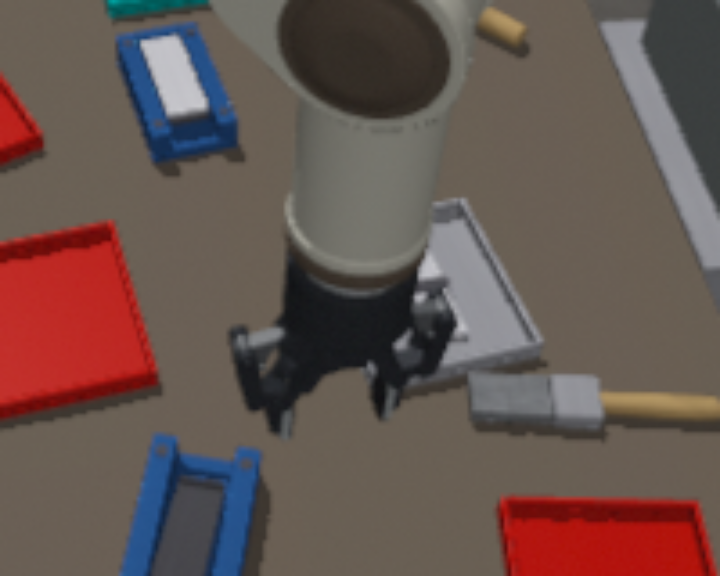

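The top view shows the beaded plate lying inside the steel tray at (415,175). Its median top height is 13.7 mm, against 13 mm expected. The plain plate is untouched at (125,385), and the arm is clear.

```bash
python3 -c "
from h import *
print(r.job_done())"
```

```text
the job is handed in; nothing more can be done
None
```

The welded plate now lies in the steel tray, and I handed the job in at about 19 s of robot time.

I pressed the plate's open-ended side until the rocker reached its stop (about 21 N at the end) and checked the tilt at about 0.4 rad. I then gripped the raised end, lifted, levelled and turned the plate to line up with the tray. I lowered it until I felt about 5 N of contact, opened the fingers and moved clear.

**Last checks:**
- **Plate:** the bead is visible and the plate sits near the middle of the tray. Its median top height is 13.7 mm, against 13 mm for lying flat on the tray floor.
- **Plain plate:** still in its block, and the red and turquoise trays were not touched.
- **Robot:** no load on the wrist, and the gripper is clear of everything.

**What failed or disagreed:**
- **Flatness in the tray:** my final fit for slope and outline came out wrong, because stray pixels got into it. Flatness therefore rests on the pictures, the median height and the plate having hung level to 0.5 mm before I lowered it.
- **Gripper reading:** it showed 37–38 mm on a 40 mm plate, but the grip held.
- **Grasp point:** I gripped the plate about 5 mm nearer its end than planned, and allowed for that before lowering.

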